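Brace the jar of filling and unscrew its cap

TASK

Slide the jar of pistachio filling into the metal channel until it stands flush against the blue tin, so that the channel keeps it from turning. Then unscrew its tight gold cap anticlockwise until the threads let go (about a fifth of a turn), lift it straight up and finish while still holding it level, about two centimetres clear above the jar mouth. Never lift or tip the jar, keep it flush against the tin, and leave the tin, bowl, brush and nozzle where they are.

Things in the scene. Friction and masses are not known exactly. Their poses are not given: they have to be found in the camera images.
- holder: Fixed aluminium channel, rails 40 mm high, 76.6 mm apart inside, no floor. Origin on the bench, on the centre line, where the jar's centre comes (within 2 mm) when flush with the tin. +x runs along the channel to its closed end, inner face at x = 109.5 mm; the mouth faces -x: parallel rails begin at x = -20 mm, before them they flare as a funnel to 109 mm width at x = -67 mm.
- tin_center (a point): Centre of a loose square blue tin, 72 x 72 mm, 72 mm high, 0.85 kg, standing in the channel against its closed end; 36 mm above the bench, axes along its sides, like the holder's.
- jar_center (a point): Centre of the body of a loose square jar (green, paper band): slippery, body 72 x 72 x 74 mm high, 0.45 to 0.7 kg; point 37 mm above the bench, x and y along the sides. It starts 105 to 135 mm short of its place, before the channel's mouth, turned up to 0.2 rad. Outside the channel it turns along with its tight cap; inside it can turn only about 0.06 rad either way.
- jar_mouth (a point): Centre of the jar's mouth, on its axis, 109 mm above the bench, hidden by the cap at first; on a round neck 47 mm across. A springy white seal disc, 3 mm thick, stays on it when the cap comes off. Axes as the jar's; a red mark on the jar's shoulder shows its +x.
- cap_center (a point): Centre of the gold round screw cap, 62 mm across, 24 mm high, 45 g; 103 mm above the bench when on, underside 17 mm above the jar's shoulder. Red stripe on top: its +x, within 0.05 rad of the jar's +x when tight. Turned anticlockwise from above (+z) it lets go at about 0.95 rad, rising 1 mm; before that it cannot be pulled off. Stop at 1.6 rad. Turning it takes 0.1 to 0.5 N m.
- bowl_rim (a point): Centre of the mouth of a loose white bowl, 100 mm across, 45 mm high: leave alone.
- brush_grip (a point): Handle of a loose pastry brush, 200 mm long, lying on the bench: leave alone.
- nozzle: Loose steel piping nozzle, a cone 34 mm across at the foot and 45 mm high, origin under its foot: leave alone.
Not all that is in view belongs to the job. Of the things shaped like the part that bears cap_center, the brass one is meant.

How it is judged (in metres and radians):
On the way, in this order (a step that is already met when the one before it is completed fails the run):
1. the jar, cap still on, stands in the channel flush against the tin (x of jar_center in the frame of tin_center above -0.077 m and angle between the x axis of jar_center and the x axis of tin_center, either way round below 0.1 rad and angle between the x axis of cap_center and the x axis of jar_center, either way round below 0.4 rad and z of cap_center in the frame of jar_mouth below 0 m), for 0.2 s.
2. the cap is unscrewed while the braced jar stays flush (x of jar_center in the frame of tin_center above -0.079 m and angle between the x axis of cap_center and the x axis of jar_center, either way round above 0.75 rad), for 0.05 s.
At the end, for the whole second after the job is handed in: Jar upright in the channel, lined up within 0.1 rad, gap to the tin under 7 mm; cap turned 0.75 to 2.4 rad, held in the fingers, still, clear of the jar, level within 0.2 rad, within 15 mm of the jar's axis, its underside 4 to 48 mm above the jar mouth (all of step 2 and angle between the x axis of jar_center and the x axis of tin_center, either way round below 0.1 rad and angle between jar_center's own z axis and vertical below 0.05 rad and height (world z) of jar_center below 0.04 m and z of cap_center in the frame of jar_mouth between 0.016 and 0.06 m and horizontal distance between cap_center and jar_mouth below 0.015 m and angle between cap_center's own z axis and vertical below 0.2 rad and contact force between the fingers and cap above 2 N and contact force between cap and jar below 0.1 N and linear speed of cap below 0.03 m/s); the arm keeps its last pose, push and grip.
It fails at once if the jar is lifted more than 10 mm or tipped more than 0.25 rad (height (world z) of jar_center above 0.047 m or angle between jar_center's own z axis and vertical above 0.25 rad).
It fails at once if the tin is shifted more than 12 mm (distance of tin_center from where it was at the start of the episode above 0.012 m).
It fails at once if the bowl, brush or nozzle is shifted more than 25 mm (distance of any of bowl_rim, brush_grip, nozzle from where it was at the start of the episode above 0.025 m).
It also fails if it takes over 42 s, if anything falls off the work surface, if the arm or the gripper's body presses on something with over 40 N, if the wrist force passes 120 N, or if a joint passes its speed limit or range.

ROBOT

A 6-joint arm with a two-finger parallel gripper is mounted at the origin on the work surface. World frame = base frame: x ahead of the robot, y to its left, z up, the work surface at z = 0. Lengths are in mm, angles in rad, forces in N, time in s.
With the tool pointing down it reaches from about 350 to 725 mm from the base axis. Payload 6 kg.
Tool frame: the origin (TCP) lies at the very end of the fingers, on their centre line; the grasp point (between the pads) lies 19 mm behind it; x points along the fingers, y is the direction in which the jaws open and shut, and the axes are right-handed (so a half turn about x gives the same grasp; the last joint's range is limited). The gripper opens to 85 mm and grips with 20 to 120 N. Pads are 22 mm wide; open, the fingers measure 114 mm over their backs; the gripper's body (76 mm by 85 mm) begins 54 mm behind the grasp point. The pads swing forward as they close: fully open they stand 13 mm farther back than shut.
Start: joints at [1.61, 0.04, 0.085, 0, -1.615, -0.334], TCP at [174.303, 574.101, 231.261] pointing down, gripper open.
Joint ranges: [-2.56, 2.56], [-1.29, 2.01], [-1.08, 1.49], [-3.29, 1.98], [-2.81, -0.18], [-2.99, 2.99]. Speed limits (rad/s): [2.57, 2.57, 3.01, 3.14, 3.14, 3.14].

INTERFACE

Orientations are given as a 3x3 rotation matrix whose columns are the frame's x, y, z axes.
In Python, from plant import move_ptp, movel, move_j, command_gripper, dwell, inverse_kinematics, read_state, read_camera, camera_info, MotionError, sign_off gives the robot as it stands. Calls block until the motion is done:
- move_ptp(position, orientation): joint-space move of the TCP to a pose.
- movel(position, orientation=None, rate=150, stop_force=None): straight line of the TCP; orientation=None keeps the orientation; rate is the mean speed in mm/s. With stop_force (N) it stops when the force on the tool has changed by that much, and returns True; else False.
- move_j(angles): joint-space move.
- command_gripper(opening): finger opening in mm; the grip force is fixed at half the most; returns when the fingers have stopped.
- dwell(seconds).
- inverse_kinematics(position, orientation): joint angles nearest the present ones, or None.
- read_state(): the state.
- read_camera(name): name is "scene" or "top" or "wrist"; returns the picture (480x640x3 uint8, red, green, blue); there is no depth.
- camera_info(name): a dict with "fovy" (degrees; the focal length in pixels is half the picture's height over the tangent of half this angle, whatever the lens; pixels are square), "cx", "cy" (the principal point, pixels), "R" (3x3) and "t" (3): a world point X has camera coordinates R X + t. Camera axes: x right, y down, z forward; pixel columns grow to the right and rows downward; lengths in mm; the calibration is good to about 2 mm. A picture is of the moment at which its call begins: read the wrist's pose just before it. camera_info takes no time and is no camera call; for the wrist camera it gives the pose at the moment of the call.
A pose or a line that the arm cannot do raises MotionError and nothing moves.
- sign_off(): hands the job in, once; it reports no verdict.
The state is a dict: "t": time; "joint_positions": joint angles; "qd": joint speeds; "effort": joint torques, N m; "tool_pos": TCP position; "eef_rot": TCP orientation; "wrist_force": force on the tool from outside, world axes, zero at the start; "torque": the same for the moment, N m; "finger_gap": finger opening in mm.
Only numpy, scipy, OpenCV 4.12 (cv2) and the standard library are available. Lean on these libraries where they do the work, as an engineer would, in place of code of your own. Each camera call takes 0.05 s, during which the arm holds its last target.

## Working session

There is one attempt and no reset: what is moved stays moved. The work goes in short steps, each a Python script; the robot and the scene stay as the last script left them, time stands still between calls to the robot, and variables do not carry over. Pictures are saved under pics/ and viewed, and the job is handed in when it is done.

```bash
ls; mkdir -p pics
cat > h.py <<'E'
import numpy as np, cv2
from plant import *
def cam(n):
    c=camera_info(n); f=240/np.tan(np.radians(c["fovy"])/2)
    return f,c["cx"],c["cy"],np.array(c["R"]),np.array(c["t"]),c
def ray(c,u,v,z):
    f,cx,cy,R,t,_=c
    o=-R.T@t; d=R.T@np.array([(u-cx)/f,(v-cy)/f,1.]); s=(z-o[2])/d[2]; return o+s*d
def proj(c,X):
    f,cx,cy,R,t,_=c
    p=R@np.array(X,float)+t; return np.array([f*p[0]/p[2]+cx,f*p[1]/p[2]+cy])
def save(n,img,s=1):
    if s!=1: img=cv2.resize(img,None,fx=s,fy=s,interpolation=cv2.INTER_CUBIC)
    cv2.imwrite("pics/"+n+".png",cv2.cvtColor(img,cv2.COLOR_RGB2BGR))
E
python3 - <<'E'
from h import *
for n in("scene","top","wrist"):
    c=camera_info(n); print(n,c)
    im=read_camera(n); save(n+"0",im); np.save(n+"0.npy",im)
print(read_state())
E
```

```text
pics
scene {'fovy': 42.85333774827512, 'cx': 322.1712753563259, 'cy': 241.64147038368412, 'R': array([[ 0.76472274,  0.64435227,  0.00304746],
       [ 0.42265712, -0.49803197, -0.75718235],
       [-0.48637443,  0.58032259, -0.65319645]]), 't': array([-413.13185234, -156.06751368, 1497.5916036 ])}
top {'fovy': 48.54033025132159, 'cx': 316.92898530591555, 'cy': 239.35757581781135, 'R': array([[-0.02331855, -0.99972513,  0.00243039],
       [-0.98469056,  0.02254767, -0.17284707],
       [ 0.17274476, -0.00642373, -0.98494567]]), 't': array([6.33580822e-01, 5.25228998e+02, 8.88884577e+02])}
wrist {'fovy': 59.98214518494702, 'cx': 322.1562687223992, 'cy': 244.37627827950885, 'R': array([[-0.28980362, -0.95708528,  0.00127347],
       [-0.92306896,  0.27985464,  0.26386563],
       [-0.25289829,  0.07529372, -0.96455861]]), 't': array([598.09600114, -33.87834885, 377.96532539])}
{'t': 0.15, 'joint_positions': array([ 1.60968035e+00,  4.06834791e-02,  8.40676892e-02, -3.12199073e-04,
       -1.61549029e+00, -3.33720372e-01]), 'qd': array([ 2.89959895e-04, -2.04280654e-03,  2.88529627e-03,  2.23344147e-03,
       -6.66901839e-05, -9.82669721e-04]), 'effort': array([-4.02571159e-04, -3.68610764e+01,  3.47690964e+01,  6.93589747e+00,
       -4.40859469e-03, -1.11633778e-05]), 'tool_pos': array([174.21357266, 573.90065629, 230.52267408]), 'eef_rot': array([[-2.60735796e-04, -2.90569942e-01, -9.56853720e-01],
       [-1.32089063e-03, -9.56852817e-01,  2.90570028e-01],
       [-9.99999094e-01,  1.33966112e-03, -1.34325334e-04]]), 'wrist_force': array([1.05746646, 0.03252163, 0.74419756]), 'torque': array([-0.03720689, -0.03541645, -0.05823497]), 'finger_gap': 85.27236053812793}
```

View pics/scene0.png

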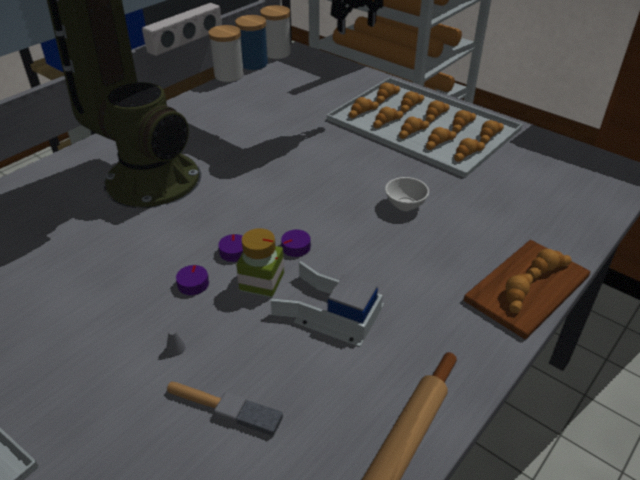

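View pics/top0.png

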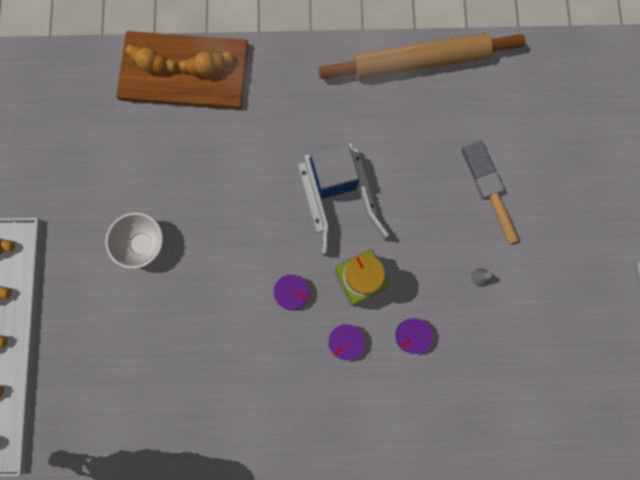

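View pics/wrist0.png

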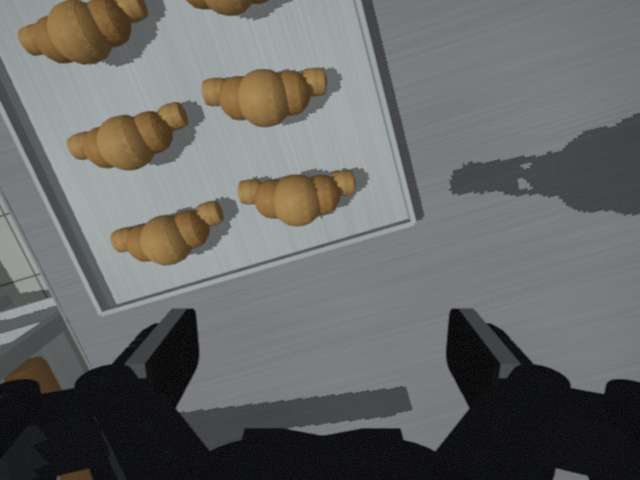

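Candidates for the brass cap: the gold one on the jar, top (364,274) and scene (259,243), and three purple decoy caps at top (291,292), (347,342) and (414,336). Only the first is brass-coloured and sits on the green jar, so I choose it. I'll take a close crop and measure.

Run:
```python
from h import *
top=np.load("top0.npy"); sc=np.load("scene0.npy")
save("tcrop",top[130:330,270:430],4 if False else 3); save("scrop",sc[220:350,180:400],3.5)
ct=cam("top"); cs=cam("scene")
for nm,im,c,roi in(("top",top,ct,(230,320,320,400)),("scene",sc,cs,(215,300,225,300))):
    h=cv2.cvtColor(im,cv2.COLOR_RGB2HSV)
    m=np.zeros(im.shape[:2],np.uint8); r=roi
    g=cv2.inRange(h,(12,150,120),(24,255,255)); red=cv2.inRange(h,(0,150,80),(8,255,255))|cv2.inRange(h,(172,150,80),(180,255,255))
    m[r[0]:r[1],r[2]:r[3]]=(g|red)[r[0]:r[1],r[2]:r[3]]
    cs_,_=cv2.findContours(m,cv2.RETR_EXTERNAL,cv2.CHAIN_APPROX_NONE); k=max(cs_,key=cv2.contourArea)
    print(nm,"cap ellipse",cv2.fitEllipse(k),cv2.boundingRect(k),cv2.contourArea(k))
    (u,v),_,_=cv2.fitEllipse(k); print(ray(c,u,v,115).round(1), ray(c,u,v,103).round(1))
    rr=np.argwhere(red[r[0]:r[1],r[2]:r[3]]); print("red",rr.mean(0)[::-1]+[r[2],r[0]],len(rr))
    gr=cv2.inRange(h,(28,100,50),(50,255,255)); y,x=np.nonzero(gr); print("green",x.min(),x.max(),y.min(),y.max(),len(x))
    bl=cv2.inRange(h,(100,120,40),(125,255,255))
    n,l,s,ce=cv2.connectedComponentsWithStats(bl); print("blue",[(s[i].tolist(),ce[i].round(1).tolist()) for i in range(1,n) if s[i][4]>60])
```

```text
top cap ellipse ((364.5747985839844, 273.5525207519531), (37.09929656982422, 37.31179428100586), 94.77615356445312) (346, 255, 38, 38) 1086.0
[455.5 -86.3 115. ] [456.8 -87.4 103. ]
red [359.47058824 262.52941176] 17
green 335 389 250 303 438
blue [([312, 161, 46, 37, 342], [335.4, 187.4])]
scene cap ellipse ((267.6111755371094, 240.04319763183594), (1.3859835863113403, 9.147211074829102), 100.22814178466797) (263, 239, 10, 3) 5.0
[473.7 -80.2 115. ] [463.5 -70.5 103. ]
red [265.03846154 240.38461538] 26
green 166 282 167 294 334
blue [([125, 9, 20, 40, 557], [135.3, 27.3]), ([242, 29, 25, 40, 671], [254.7, 49.0]), ([41, 38, 22, 33, 404], [51.7, 53.6]), ([352, 289, 25, 34, 177], [366.5, 306.3]), ([328, 300, 24, 18, 139], [338.0, 307.5])]
```

View pics/tcrop.png

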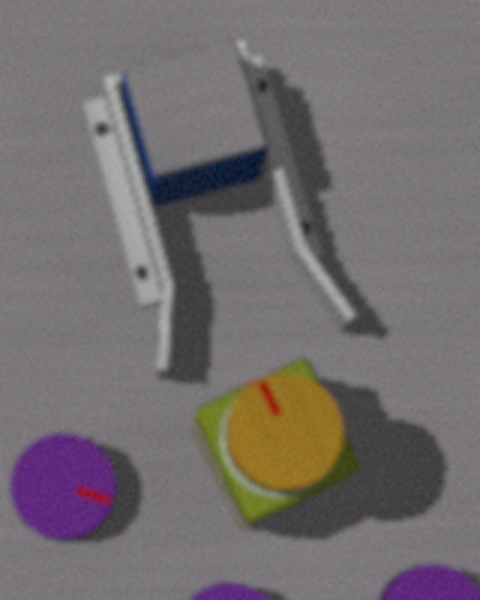

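View pics/scrop.png

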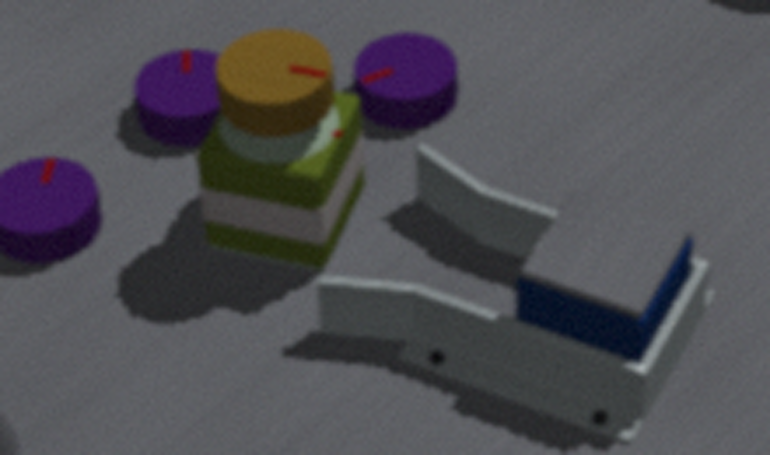

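The crop confirms the gold cap on the green jar. Its stripe points toward the channel, at top (359,262). The tin's near top edge runs about (322,190) to (359,180). Next I'll get a coarse channel frame and plan a wrist-camera view.

```bash
cat >> h.py <<'E'
def ori(yaw,flip=0):
    # tool x down, tool y along horizontal dir at angle yaw (jaw axis)
    y=np.array([np.cos(yaw),np.sin(yaw),0]); x=np.array([0,0,-1.]); return np.column_stack([x,y,np.cross(x,y)])
E
python3 - <<'E'
from h import *
ct=cam("top")
P=lambda u,v,z: ray(ct,270+u/3,130+v/3,z)
a,b,c=P(155,180,72),P(266,150,72),P(122,77,72)
print("tin corners",a,b,c,np.linalg.norm(a-b),np.linalg.norm(a-c))
d=a-b; print("yaw from near edge",np.arctan2(d[1],d[0])-np.pi/2, "side",np.arctan2(*(c-a)[[1,0]]))
for n,u,v in (("Lrail mouth",172,283),("Lrail far",108,78),("Lfunnel",163,370),("R start",277,170),("Rparal",300,243),("R funnel",353,318)): print(n,P(u,v,40).round(1))
J=[P(*p,74) for p in((197,410),(308,362),(357,465),(250,523))]
print("jar",[j.round(1) for j in J], np.mean(J,0))
e=J[1]-J[2]; print(np.linalg.norm(e),np.arctan2(e[1],e[0])); e=J[0]-J[3]; print(np.linalg.norm(e),np.arctan2(e[1],e[0]))
yaw=.25
for name,pos in(("jar",[457,-87,84]),("view",[480,-60,270]),("ch",[570,-55,84])):
  for dy in (np.pi/2,-np.pi/2):
    for tw in (0,1.3):
      q=inverse_kinematics(pos,ori(yaw+dy+tw)); print(name,round(dy,2),tw,None if q is None else np.round(q,2))
E
```

```text
tin corners [607.1812242 -21.5712748  72.       ] [623.67686384 -86.3893002   72.        ] [669.75637433  -3.82528964  72.        ] 66.88409784306145 65.04282745097295
yaw from near edge 0.2492015145757216 side 0.27633900938061323
Lrail mouth [552.8 -30.6  40. ]
Lrail far [680.3   4.7  40. ]
Lfunnel [500.9 -24.   40. ]
R start [620.4 -95.4  40. ]
Rparal [ 575.3 -107.4   40. ]
R funnel [ 529.3 -136.8   40. ]
jar [array([472.7, -41.8,  74. ]), array([ 498.5, -105.4,   74. ]), array([ 439.7, -130.4,   74. ]), array([408.8, -69.4,  74. ])] [454.92448404 -86.7432037   74.        ]
63.92277024186513 0.4015349722821413
69.52051707039729 0.4079385012104121
jar 1.57 0 [ 0.25 -0.3  -0.49  0.   -1.38 -1.57]
jar 1.57 1.3 [ 0.25 -0.3  -0.49  0.   -1.38 -0.27]
jar -1.57 0 [ 0.25 -0.3  -0.49  0.   -1.38  1.57]
jar -1.57 1.3 [ 0.25 -0.3  -0.49  0.   -1.38  2.87]
view 1.57 0 [ 0.29 -0.26 -0.12  0.   -1.71 -1.61]
view 1.57 1.3 [ 0.29 -0.26 -0.12  0.   -1.71 -0.31]
view -1.57 0 [ 0.29 -0.26 -0.12  0.   -1.71  1.53]
view -1.57 1.3 [ 0.29 -0.26 -0.12  0.   -1.71  2.83]
ch 1.57 0 [ 0.25  0.   -0.22  0.   -1.35 -1.57]
ch 1.57 1.3 [ 0.25  0.   -0.22  0.   -1.35 -0.27]
ch -1.57 0 [ 0.25  0.   -0.22  0.   -1.35  1.57]
ch -1.57 1.3 [ 0.25  0.   -0.22  0.   -1.35  2.87]
```

Run:
```python
from h import *
for p in ([520,-65,350],[520,-65,320],[520,-65,290]):
    q=inverse_kinematics(p,ori(.255-np.pi/2)); print(p,None if q is None else np.round(q,2))
    if q is not None:
        move_ptp(p,ori(.255-np.pi/2)); break
dwell(.3)
s=read_state(); c=cam("wrist"); im=read_camera("wrist"); np.save("w1.npy",im); np.save("w1c.npy",np.array(c,dtype=object),allow_pickle=True)
print(s["t"],s["tool_pos"]); save("w1",im)
```

```text
[520, -65, 350] [ 0.26 -0.12  0.15  0.   -1.84  1.57]
3.05 [520.0578824  -64.74198669 349.9232295 ]
```

View pics/w1.png

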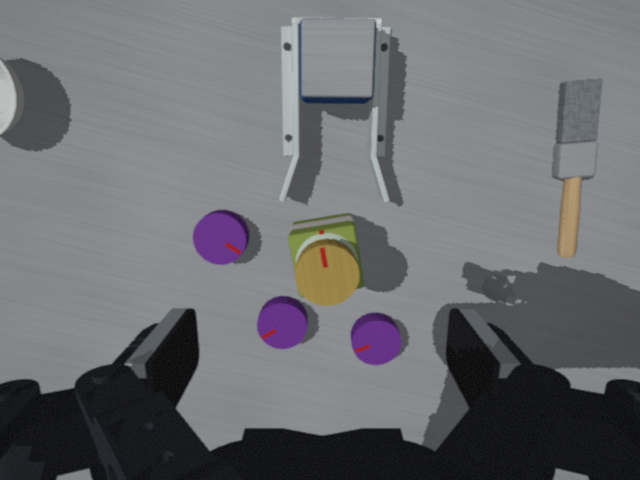

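The view is clear. The gold cap is at (327,272) with its stripe pointing up toward the channel. The rails are parallel at u≈299 and 374, and the tin top spans (301..375, 18..97). I'll measure these more finely.

Run:
```python
from h import *
im=np.load("w1.npy"); save("w1c",im[5:215,260:410],3.8 if False else 2.8); save("w1j",im[195:320,270:390],4)
c=np.load("w1c.npy",allow_pickle=True)
h=cv2.cvtColor(im,cv2.COLOR_RGB2HSV)
m=cv2.inRange(h,(12,130,90),(24,255,255))|cv2.inRange(h,(0,150,80),(8,255,255)); m[:237]=0; m[310:]=0; m[:,:290]=0; m[:,365:]=0
k=max(cv2.findContours(m,cv2.RETR_EXTERNAL,cv2.CHAIN_APPROX_NONE)[0],key=cv2.contourArea)
print(cv2.fitEllipse(k),cv2.boundingRect(k))
# intensity profiles across rails
g=cv2.cvtColor(im,cv2.COLOR_RGB2GRAY).astype(int)
for v in (110,125,140,150): print(v,g[v-1:v+2,276:392].mean(0).astype(int).tolist())
```

```text
((326.6244201660156, 272.5421142578125), (61.946956634521484, 63.4787483215332), 142.49368286132812) (296, 240, 64, 65)
110 [137, 136, 138, 137, 137, 141, 158, 175, 179, 179, 179, 179, 179, 181, 182, 182, 180, 178, 178, 180, 178, 167, 136, 98, 84, 81, 79, 81, 79, 79, 80, 80, 80, 80, 80, 80, 81, 80, 80, 80, 79, 80, 80, 80, 79, 81, 91, 100, 98, 90, 84, 82, 80, 80, 81, 81, 81, 82, 81, 82, 81, 80, 79, 81, 80, 81, 81, 80, 81, 82, 83, 82, 81, 82, 81, 80, 81, 80, 80, 82, 80, 80, 80, 80, 80, 79, 81, 81, 82, 81, 82, 84, 84, 87, 89, 108, 149, 177, 179, 179, 178, 163, 126, 110, 111, 113, 113, 113, 114, 112, 102, 86, 82, 80, 81, 82]
125 [136, 137, 137, 136, 137, 140, 153, 170, 177, 177, 177, 178, 179, 179, 181, 179, 176, 174, 177, 179, 178, 170, 143, 101, 83, 82, 82, 81, 82, 81, 82, 83, 82, 81, 82, 80, 81, 81, 83, 82, 83, 82, 83, 84, 95, 112, 128, 138, 139, 138, 137, 138, 137, 137, 136, 136, 136, 137, 136, 137, 138, 137, 138, 139, 137, 139, 139, 139, 139, 140, 140, 140, 140, 140, 140, 139, 140, 139, 138, 138, 138, 137, 139, 139, 138, 138, 138, 139, 139, 139, 139, 138, 138, 135, 136, 148, 166, 17
[... 493 characters left out ...]
, 140, 142, 140, 142, 141, 141, 139, 137, 134, 136, 153, 173, 177, 177, 174, 154, 101, 60, 51, 51, 55, 71, 89, 100, 93, 83, 80, 80, 81, 80, 81]
150 [138, 138, 138, 138, 137, 138, 143, 160, 173, 176, 175, 175, 175, 176, 177, 176, 170, 167, 175, 176, 176, 172, 150, 105, 83, 81, 80, 80, 78, 80, 80, 80, 80, 80, 79, 79, 79, 79, 80, 78, 80, 81, 80, 78, 83, 108, 130, 136, 137, 137, 137, 137, 137, 137, 138, 138, 137, 138, 138, 137, 138, 138, 137, 137, 137, 138, 139, 140, 138, 138, 139, 139, 139, 138, 138, 139, 138, 138, 137, 137, 137, 136, 137, 137, 137, 137, 138, 139, 138, 138, 138, 137, 136, 136, 146, 163, 174, 176, 174, 166, 142, 115, 108, 110, 109, 108, 108, 109, 101, 88, 83, 82, 82, 83, 81, 85]
```

View pics/w1c.png

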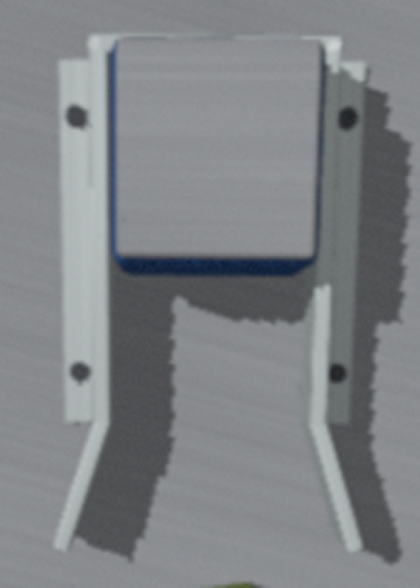

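View pics/w1j.png

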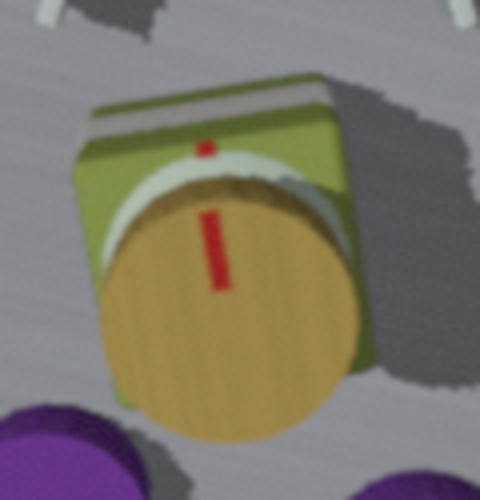

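Run:
```python
from h import *
c=np.load("w1c.npy",allow_pickle=True)
ps=lambda L,z:np.array([ray(c,u,v,z) for u,v in L])
Ll=ps([(298.4,110),(298.7,125),(298.7,140),(298.9,150)],40)
Rt=[(371.7,110),(371.3,125),(371,140),(370.4,150)]
yaw=.255
def fr(yaw): ex=np.array([np.cos(yaw),np.sin(yaw),0]); return ex,np.array([-ex[1],ex[0],0])
ex,ey=fr(yaw)
def loc(P): return np.round(np.column_stack([P@ex,P@ey]),1).tolist()
print("L z40",loc(Ll)); print("R z40",loc(ps(Rt,40)),"z0",loc(ps(Rt,0)))
k=2.8; C=lambda u,v:(260+u/k,5+v/k)
print("Lbend",loc(ps([C(107,423)],40)),"Lfun",loc(ps([C(68,548)],40)),"Rbend",loc(ps([C(311,425)],40)),"Rfun",loc(ps([C(350,552)],40)))
print("back wall inner/outer",loc(ps([C(95,36),C(340,38)],40)))
T=ps([C(112,42),C(322,42),C(318,257),C(117,257)],72)
print("tin top",loc(T),T.mean(0).round(1), [np.linalg.norm(T[i]-T[i-1]).round(1) for i in range(4)])
for a,b in((0,3),(1,2)): d=T[a]-T[b]; print(np.arctan2(d[1],d[0]))
d=T[3]-T[2]; print(np.arctan2(d[1],d[0])-np.pi/2); d=T[0]-T[1]; print(np.arctan2(d[1],d[0])-np.pi/2)
cap=ray(c,326.62,272.54,115); print("cap",cap,loc(cap[None]))
K=lambda u,v:(270+u/4,195+v/4)
J=ps([K(76,170),K(342,128)],74); d=J[0]-J[1]; print("jar front edge",J.round(1),np.linalg.norm(d),np.arctan2(d[1],d[0])-np.pi/2, "mid",J.mean(0))
S=ps([K(208,211),K(222,290)],115);d=S[0]-S[1]; print("stripe yaw",np.arctan2(d[1],d[0]),np.linalg.norm(d))
S=ps([K(206,150)],74)[0]; print("shoulder mark",S, "yaw",np.arctan2(*(S-cap)[[1,0]]))
```

```text
L z40 [[573.5, -170.2], [558.5, -170.3], [543.3, -170.1], [533.0, -170.1]]
R z40 [[573.5, -246.1], [558.6, -246.2], [543.4, -246.4], [533.1, -246.1]] z0 [[575.4, -250.7], [559.1, -250.7], [542.5, -250.9], [531.3, -250.6]]
Lbend [[526.7, -169.3]] Lfun [[478.7, -153.4]] Rbend [[526.0, -247.0]] Rfun [[477.3, -263.9]]
back wall inner/outer [[659.6, -167.0], [659.0, -252.9]]
tin top [[650.3, -174.5], [650.4, -242.9], [584.1, -243.9], [584.0, -175.3]] [650.  -46.7  72. ] [np.float64(66.3), np.float64(68.5), np.float64(66.3), np.float64(68.6)]
0.2678600005326814
0.26914083248905446
0.25618727283309983
0.2561931606530943
cap [458.31269912 -86.43257111 115.        ] [[421.7, -199.2]]
jar front edge [[ 471.9  -42.9   74. ]
 [ 500.1 -106.6   74. ]] 69.70488852303288 0.41717888428643635 mid [486.00449924 -74.73642035  74.        ]
stripe yaw 0.42500958077772166 19.885841952569056
shoulder mark [485.59881555 -74.16223484  74.        ] yaw 0.42259739789438167
```

The numbers agree: rail width 76 mm against 76.6, tin centred, funnel corners at −20/−67. In channel coordinates (yaw 0.255) the holder origin is at (545, −208.4), and the cap is at (421.7, −199.2) with yaw 0.42. So the jar is 123 mm short and turned 0.165 rad, both within the stated limits. Next I grip the cap.

```bash
cat >> h.py <<'E'
YC=.255
EX=np.array([np.cos(YC),np.sin(YC),0]); EY=np.array([-EX[1],EX[0],0])
def ch(x,y,z): # channel-frame (holder origin) -> world
    return (545+x)*EX+(-208.4+y)*EY+np.array([0,0,z])
def inch(P): P=np.array(P); return np.array([P@EX-545,P@EY+208.4,P[2]])
def st(tag=""):
    s=read_state(); print(tag,"t",round(s["t"],2),"tcp",s["tool_pos"].round(1),"ch",inch(s["tool_pos"]).round(1),"F",s["wrist_force"].round(1),"M",s["torque"].round(2),"gap",round(s["finger_gap"],1)); return s
def topcap(n):
    im=read_camera("top"); np.save(n+".npy",im); h=cv2.cvtColor(im,cv2.COLOR_RGB2HSV); return im
E
python3 - <<'E'
from h import *
y=.42+np.pi/2
move_ptp([458.3,-86.4,180],ori(y)); st("above")
print(movel([458.3,-86.4,83],rate=100,stop_force=12)); st("down")
im=read_camera("wrist"); save("w2",im)
command_gripper(50); st("grip")
im=read_camera("top"); save("t2",im[130:330,270:430],3)
im=read_camera("scene"); save("s2",im[180:350,150:400],3)
E
```

```text
above t 5.61 tcp [458.4 -86.4 180.2] ch [-123.2    9.2  180.2] F [ 0.3 -0.4 -0.9] M [-0.01  0.06 -0.02] gap 85.1
False
down t 6.72 tcp [458.8 -86.4  83.8] ch [-122.8    9.1   83.8] F [-0.3 -0.2  0.4] M [ 0.02 -0.    0.03] gap 85.6
grip t 7.12 tcp [458.6 -86.4  83.7] ch [-123.     9.1   83.7] F [-1.9  1.4  4.2] M [ 0.37  0.42 -0.02] gap 61.3
```

View pics/s2.png

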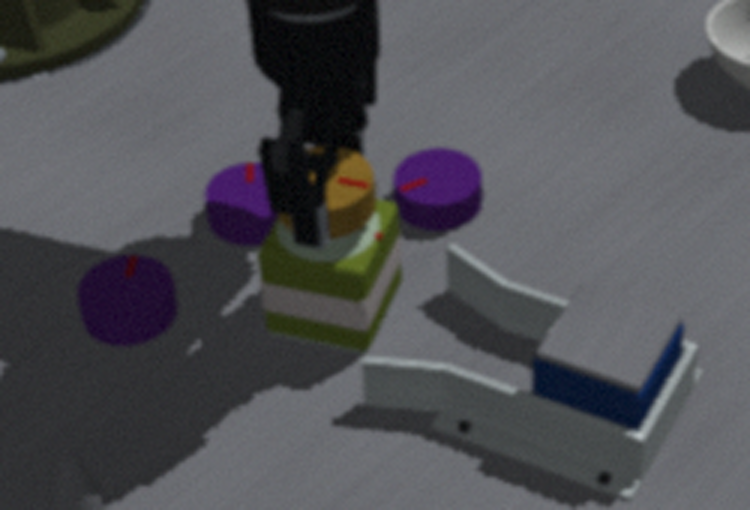

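View pics/w2.png

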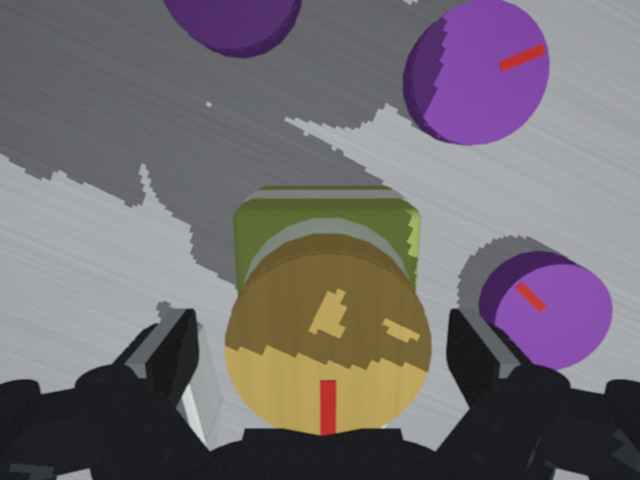

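View pics/t2.png

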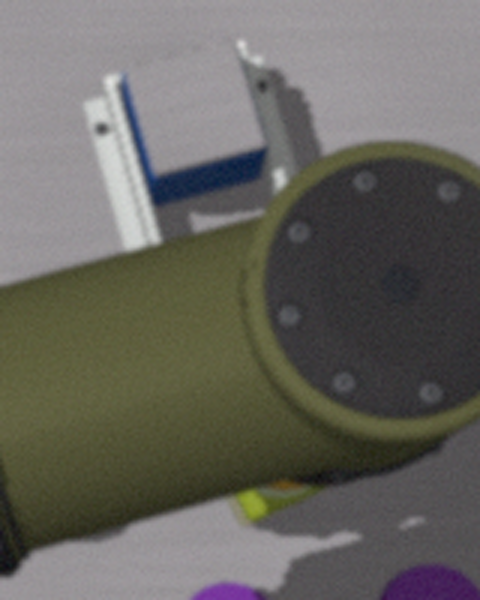

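The grip looks right: finger gap 61.3 mm on the 62 mm cap, and the jar is still standing square (scene crop). In the close wrist picture the cap sat about 6 px right of the finger centre, at u≈328 against 322. I'll take a gripped wrist picture to find the camera's lateral bias.

Run:
```python
from h import *
def capfit(im,lo=225,hi=435,top=225,bot=430):
    h=cv2.cvtColor(im,cv2.COLOR_RGB2HSV); m=cv2.inRange(h,(13,100,40),(26,255,255))
    m[:top]=0;m[bot:]=0; m[:,:lo-10]=0; m[:,hi+10:]=0
    return m
w2=cv2.cvtColor(cv2.imread("pics/w2.png"),cv2.COLOR_BGR2RGB)
s=st(); c=cam("wrist"); im=read_camera("wrist"); save("w3",im); np.save("w3.npy",im)
for n,I in(("w2",w2),("w3",im)):
    m=capfit(I)
    for v in (340,360,380,400,420):
        x=np.nonzero(m[v])[0]; 
        if len(x): 
            a,b=ray(c,x.min(),v,115),ray(c,x.max()+1,v,115); R=s["eef_rot"]; p=s["tool_pos"]
            print(n,v,x.min(),x.max(),"toolframe y,z of chord mid",((a+b)/2-p)@R[:,1],((a+b)/2-p)@R[:,2],np.linalg.norm(a-b))
print(proj(c,s["tool_pos"]),proj(c,s["tool_pos"]+[0,0,19]),proj(c,s["tool_pos"]+[0,0,31]))
```

```text
t 7.22 tcp [458.7 -86.4  83.7] ch [-123.     9.1   83.7] F [-0.8  1.8  5.3] M [ 0.43  0.47 -0.04] gap 61.0
w2 340 226 429 toolframe y,z of chord mid 0.9132395438881159 -8.066869781477752 60.33825284922163
w2 360 226 428 toolframe y,z of chord mid 0.7932160691190372 -1.419242598784022 60.90642951477742
w2 380 232 423 toolframe y,z of chord mid 0.9746251781070933 5.422104118290976 58.44687185334898
w2 400 244 411 toolframe y,z of chord mid 1.0075552205628486 12.46632145217847 51.898590893301254
w2 420 265 389 toolframe y,z of chord mid 0.8852886178136498 19.7225798085853 39.195719061559025
w3 340 219 425 toolframe y,z of chord mid -0.7136968691631541 -8.065028677185042 61.226729731717775
w3 360 220 424 toolframe y,z of chord mid -0.7070601743375863 -1.417487274268624 61.50755786941819
w3 380 224 420 toolframe y,z of chord mid -0.6999090885519306 5.424129438992747 59.970084755872755
w3 400 238 407 toolframe y,z of chord mid -0.5371512492350637 12.46825254358184 52.517367540282294
w3 420 260 385 toolframe y,z of chord mid -0.5258030809137577 19.72440295213124 39.509928280261576
[324.32407734 318.70700293] [324.5769333  343.99759925] [324.7746781  363.77598978]
```

View pics/w3.png

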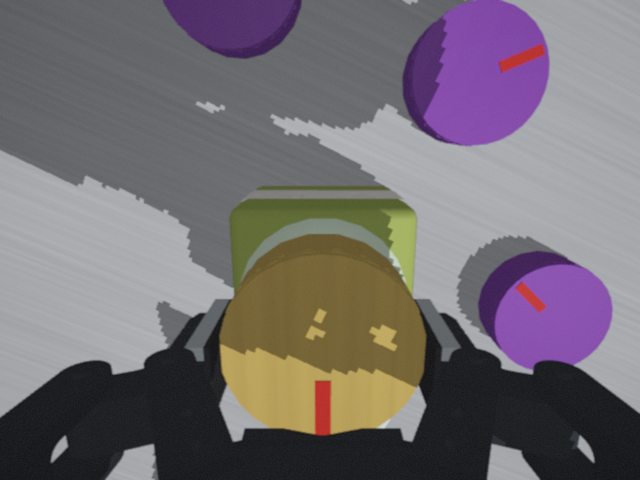

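Camera bias is now known. The cap is laterally at the TCP after the grip, having shifted 1.6 mm, so my channel centre line also moves about +1.1 to 1.6 mm in y. Along the pads the cap may sit about 4 mm off centre, so I'll regrip at 90° in place to centre it in both directions.

Run:
```python
from h import *
command_gripper(85)
p=[458.3,-86.4,83]
print(movel(p,ori(.42+np.pi),rate=60)); s=st("rot"); print(s["joint_positions"].round(2))
command_gripper(50); s=st("grip")
im=read_camera("scene"); save("s4",im[180:350,150:400],3); c=cam("wrist"); im=read_camera("wrist"); save("w4",im)
print(proj(c,s["tool_pos"]+[0,0,31]))
```

```text
False
rot t 9.35 tcp [458.3 -86.4  83. ] ch [-123.3    9.2   83. ] F [ 0.3 -0.2  0. ] M [-0.02  0.02 -0.04] gap 85.3
[ 0.25 -0.3  -0.49 -0.   -1.38  0.17]
grip t 9.69 tcp [458.2 -86.5  83.3] ch [-123.4    9.1   83.3] F [-2.  -0.5  2.8] M [-0.04  0.73 -0.01] gap 60.9
[318.87955558 363.47124923]
```

View pics/w4.png

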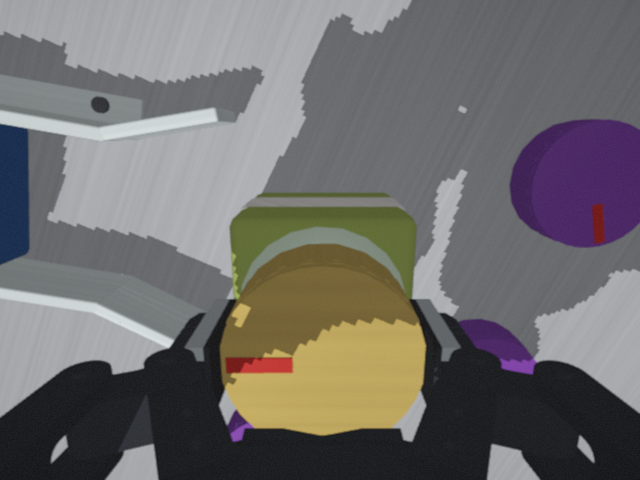

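View pics/s4.png

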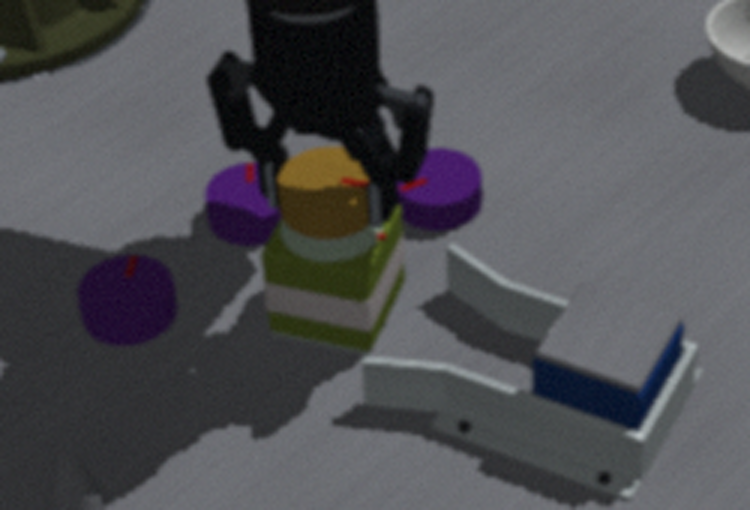

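Run:
```python
from h import *
im=cv2.cvtColor(cv2.imread("pics/w4.png"),cv2.COLOR_BGR2RGB); s=st(); c=cam("wrist"); R=s["eef_rot"];p=s["tool_pos"]
save("w4c",im[80:360,0:240],2.5 if False else 2.1)
h=cv2.cvtColor(im,cv2.COLOR_RGB2HSV); m=cv2.inRange(h,(13,100,40),(26,255,255)); m[:,:215]=0; m[:,440:]=0
for v in (380,400,420):
    x=np.nonzero(m[v])[0]; a,b=ray(c,x.min(),v,115),ray(c,x.max()+1,v,115); mid=(a+b)/2-p; hc=np.linalg.norm(a-b)/2
    print(v,mid@R[:,1],"zc",mid@R[:,2]-np.sqrt(31**2-hc**2))
g=cv2.cvtColor(im,cv2.COLOR_RGB2GRAY).astype(int)
for u in (45,70,90): print(u,"far",list(enumerate(g[110:150,u-1:u+2].mean(1).astype(int),110))[::1]); print("near",list(enumerate(g[255:325,u-1:u+2].mean(1).astype(int),255)))
```

```text
t 9.79 tcp [458.3 -86.6  83.3] ch [-123.4    9.    83.3] F [-2.1 -0.3  3.1] M [-0.16  0.79 -0.05] gap 60.7
380 1.2674241692020365 zc 0.3355478144290398
400 1.2777445039414164 zc -1.1042226162163118
420 0.9766049108001918 zc -0.5159393591370467
45 far [(110, np.int64(131)), (111, np.int64(126)), (112, np.int64(119)), (113, np.int64(117)), (114, np.int64(116)), (115, np.int64(115)), (116, np.int64(121)), (117, np.int64(140)), (118, np.int64(172)), (119, np.int64(195)), (120, np.int64(204)), (121, np.int64(206)), (122, np.int64(206)), (123, np.int64(206)), (124, np.int64(207)), (125, np.int64(206)), (126, np.int64(207)), (127, np.int64(206)), (128, np.int64(205)), (129, np.int64(205)), (130, np.int64(196)), (131, np.int64(156)), (132, np.int64(112)), (133, np.int64(101)), (134, np.int64(103)), (135, np.int64(103)), (136, np.int64(102)), (137, np.int64(103)), (138, np.int64(101)), (139, np.int64(102)), (140, np.int64(103)), (141, np.int64(102)), (142, np.int64(102)), (143, np.int64(103)), (144, np.int64(102)), (145, np.int64(102)), (146, np.int64(102)), (147, np.int64(103)), (148, np.int
[... 5745 characters left out ...]
3, np.int64(119)), (294, np.int64(120)), (295, np.int64(117)), (296, np.int64(118)), (297, np.int64(121)), (298, np.int64(120)), (299, np.int64(119)), (300, np.int64(124)), (301, np.int64(144)), (302, np.int64(174)), (303, np.int64(200)), (304, np.int64(209)), (305, np.int64(211)), (306, np.int64(213)), (307, np.int64(213)), (308, np.int64(212)), (309, np.int64(213)), (310, np.int64(212)), (311, np.int64(207)), (312, np.int64(189)), (313, np.int64(173)), (314, np.int64(171)), (315, np.int64(172)), (316, np.int64(172)), (317, np.int64(172)), (318, np.int64(172)), (319, np.int64(173)), (320, np.int64(172)), (321, np.int64(172)), (322, np.int64(172)), (323, np.int64(171)), (324, np.int64(171))]
```

View pics/w4c.png

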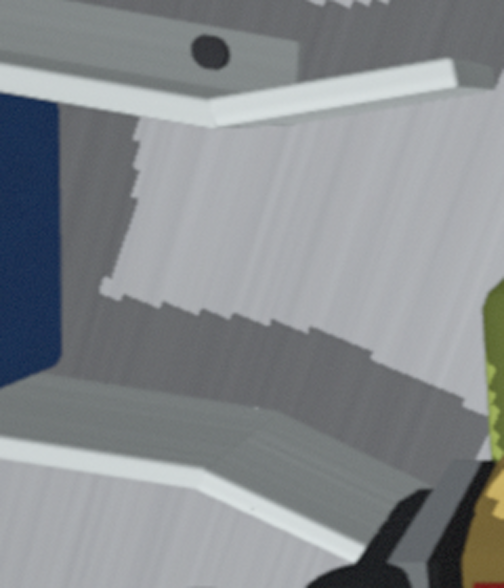

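Run:
```python
from h import *
c=cam("wrist")
F=np.array([inch(ray(c,u,v,40)) for u,v in((45,131),(70,135.5),(90,138.7))])
N=np.array([inch(ray(c,u,v,40)) for u,v in((45,294.6),(70,298.5),(90,301.8))])
B=np.array([inch(ray(c,u,v,0)) for u,v in((45,261),(70,265.7),(90,268.6))])
print(F.round(1),N.round(1),B.round(1)); 
for A in(F,N,B): print(np.arctan2(A[0,1]-A[2,1],A[0,0]-A[2,0])+YC)
print("mid",(F[:,1]+N[:,1])/2, "bend",inch(ray(c,101,140,40)),inch(ray(c,96,303,40)),"funnel end",inch(ray(c,215,119,40)))
print(inch(read_state()["tool_pos"]))
```

```text
[[  4.6 -38.   40. ]
 [ -6.  -37.9  40. ]
 [-14.6 -37.9  40. ]] [[  5.3  38.8  40. ]
 [ -6.5  38.9  40. ]
 [-16.1  39.   40. ]] [[30.6 38.8  0. ]
 [16.6 39.3  0. ]
 [ 5.3 39.2  0. ]]
0.25230503984151337
0.24587556707337369
0.2401721309645973
mid [0.41129483 0.50050442 0.53453344] bend [-19.29264128 -38.15948565  40.        ] [-18.91830444  39.14612537  40.        ] funnel end [-67.17560154 -55.00117433  40.        ]
[-123.3786536     9.04539245   83.315619  ]
```

Rails again measure 76.8 mm apart. Channel yaw is about 0.252, the centre line at y≈+1.0 in my frame after the bias correction. Now I turn the jar into line and slide it in.

Run:
```python
from h import *
O=ori(.252+np.pi)
print(movel(ch(-95,1,83.2),O,rate=50,stop_force=15)); st("a")
print(movel(ch(-55,1,83.2),O,rate=40,stop_force=12)); st("b")
print(movel(ch(-25,1,83.2),O,rate=35,stop_force=10)); st("c")
im=read_camera("scene"); save("s5",im[180:350,150:400],3); im=read_camera("wrist"); save("w5",im)
```

```text
False
a t 10.53 tcp [488.3 -87.1  83.3] ch [-94.5   0.9  83.3] F [2.  0.1 0.7] M [-0.17 -0.72  0.02] gap 60.7
False
b t 11.68 tcp [527.1 -77.   83.3] ch [-54.3   0.9  83.3] F [-3.5 -1.6  4.6] M [-0.37  0.86 -0.03] gap 60.7
False
c t 12.69 tcp [556.1 -69.5  83.3] ch [-24.4   0.9  83.3] F [-2.5 -1.3  4.8] M [-0.27  0.89  0.05] gap 60.9
```

View pics/s5.png

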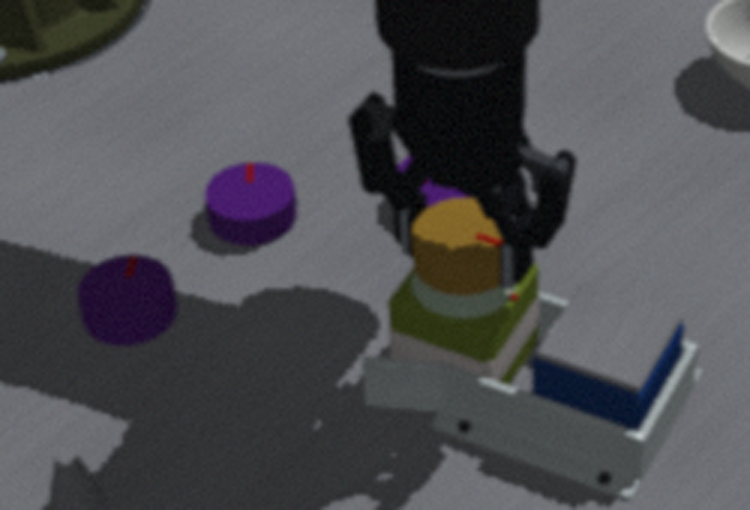

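View pics/w5.png

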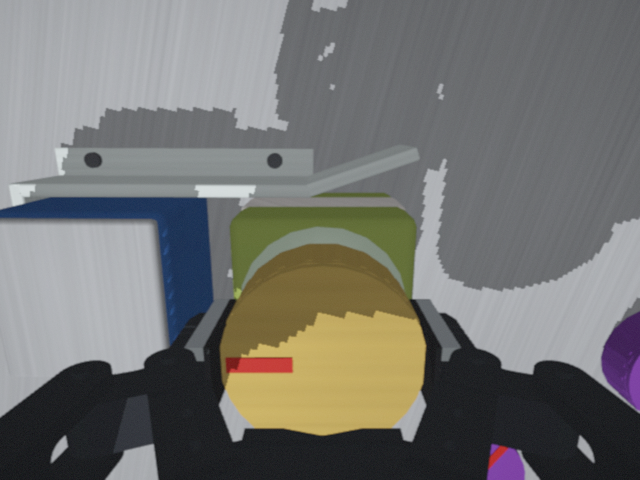

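The jar has entered the channel cleanly with its sides parallel to the rail, and the remaining gap shows at u≈210–232. I'll push it on to the tin with a force stop.

Run:
```python
from h import *
O=ori(.252+np.pi)
print(movel(ch(-6,1,83.2),O,rate=35,stop_force=8)); st("a")
print(movel(ch(6,1,83.2),O,rate=15,stop_force=8)); st("b")
dwell(.3); s=st("c"); print(s["joint_positions"].round(2))
im=read_camera("scene"); save("s6",im[180:350,150:400],3); im=read_camera("wrist"); save("w6",im)
```

```text
False
a t 13.48 tcp [574.6 -64.6  83.3] ch [-5.3  0.9 83.3] F [-2.5 -1.1  4.8] M [-0.31  0.75  0.02] gap 61.0
True
b t 14.18 tcp [583.1 -62.5  83.4] ch [ 3.5  0.8 83.4] F [-2.2 -0.1  4. ] M [0.12 0.59 0.04] gap 60.8
c t 14.47 tcp [582.9 -62.6  83.4] ch [ 3.3  0.7 83.4] F [-1.2  0.2  1.8] M [ 0.4   0.05 -0.01] gap 60.2
[ 0.24  0.04 -0.19  0.   -1.35  0.02]
```

View pics/s6.png

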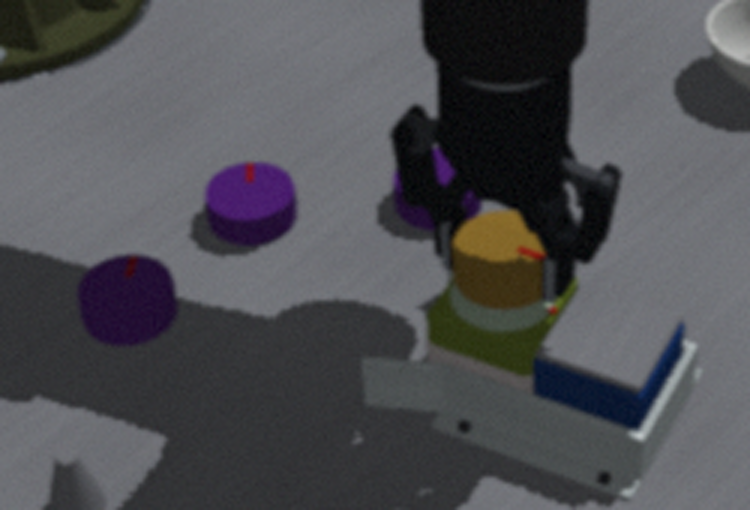

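View pics/w6.png

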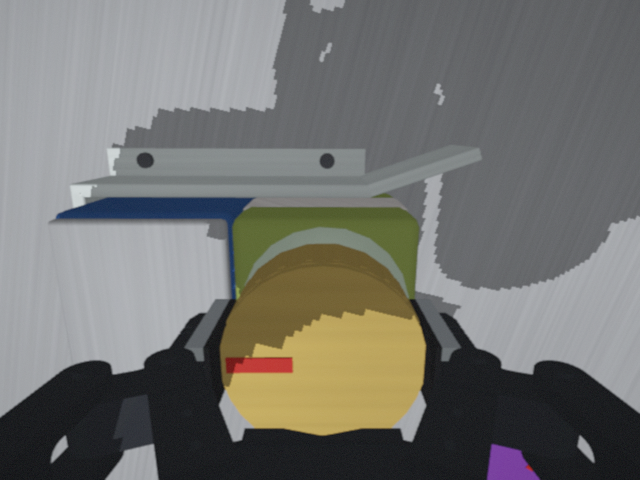

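The jar is flush: the stop tripped at contact, and no gap shows at u≈233 in the wrist view. Now I unscrew the cap in stages, following the thread rise.

Run:
```python
from h import *
s=read_state(); p0=s["tool_pos"]+0.5*EX; p0[2]=83.4; np.save("p0.npy",p0)
for a in (.3,.6,.9):
    movel(p0+[0,0,a*1.0],ori(.252+np.pi+a),rate=20); st(str(a))
im=read_camera("scene"); save("s7",im[180:350,150:400],3); im=read_camera("wrist"); save("w7",im)
```

```text
0.3 t 15.03 tcp [583.1 -62.7  83.7] ch [ 3.5  0.6 83.7] F [-3.1  0.7  3.8] M [-0.01  0.94  0.01] gap 60.8
0.6 t 15.47 tcp [583.5 -62.5  84. ] ch [ 3.8  0.7 84. ] F [-2.8 -0.2  3.3] M [-0.01  0.73  0.02] gap 60.6
0.9 t 15.93 tcp [583.6 -62.4  84.4] ch [ 4.   0.8 84.4] F [-1.4  0.7  3.7] M [0.09 0.49 0.01] gap 60.3
```

View pics/s7.png

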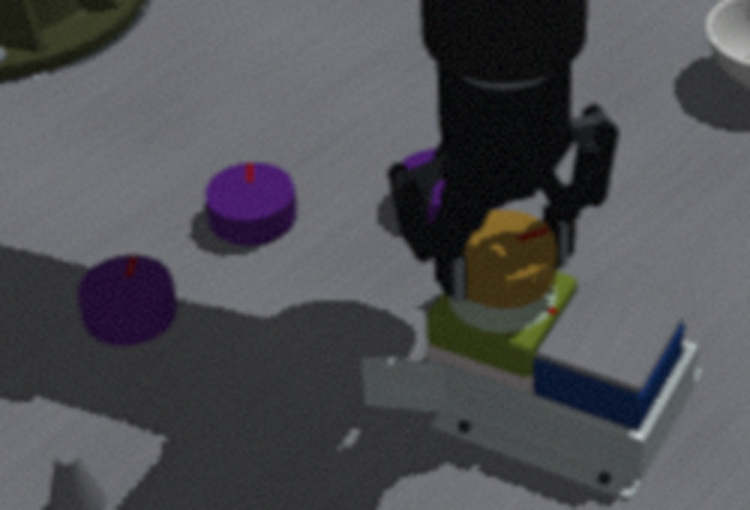

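View pics/w7.png

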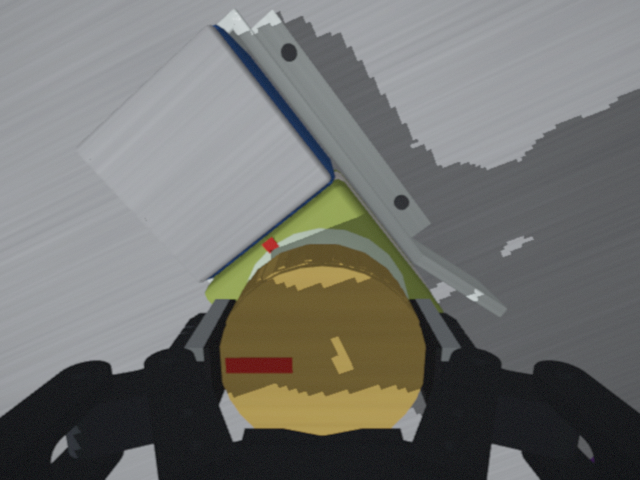

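The cap turned 0.9 rad with the gripper. The jar's shoulder mark at (270,245) shows the jar staying square against the tin. I'll finish the turn and try a small, force-limited lift.

Run:
```python
from h import *
p0=np.load("p0.npy")
for a in (1.15,1.35):
    movel(p0+[0,0,a*1.0],ori(.252+np.pi+a),rate=20); st(str(a))
O=ori(.252+np.pi+1.35)
print(movel(p0+[0,0,4.5],O,rate=10,stop_force=7)); st("lift4.5")
im=read_camera("scene"); save("s8",im[180:350,150:400],3); im=read_camera("wrist"); save("w8",im)
```

```text
1.15 t 16.43 tcp [583.6 -62.5  84.7] ch [ 4.   0.7 84.7] F [-1.1 -0.2  3.8] M [0.07 0.31 0.03] gap 60.7
1.35 t 16.77 tcp [583.6 -62.5  84.8] ch [ 3.9  0.7 84.8] F [-0.6  0.1  4.1] M [0.22 0.23 0.02] gap 60.4
False
lift4.5 t 17.24 tcp [583.2 -62.5  87.4] ch [ 3.5  0.8 87.4] F [-0.1 -0.2 -0.3] M [-0.04  0.07 -0.06] gap 61.0
```

View pics/s8.png

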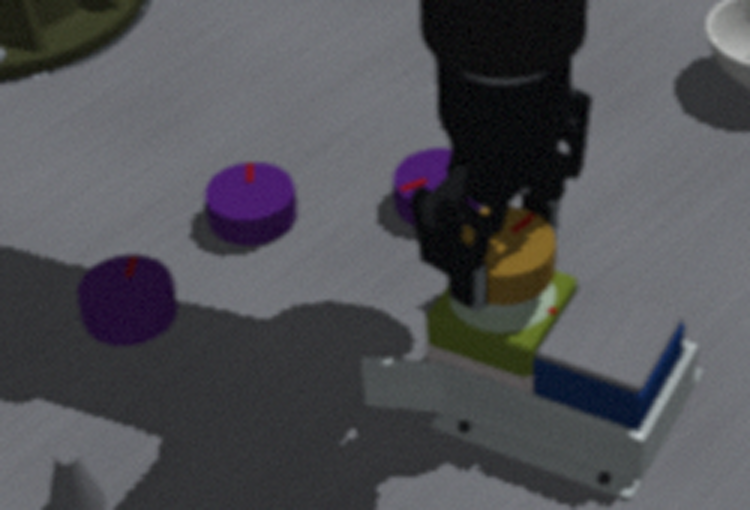

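View pics/w8.png

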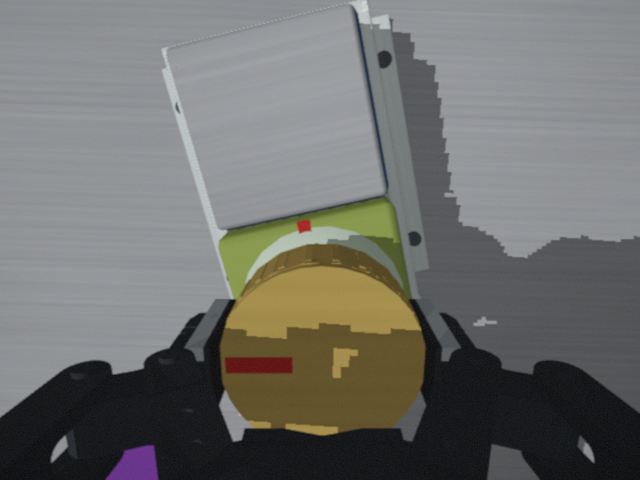

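The cap rises with almost no force (Fz −0.3 N) and the jar has not moved, so the threads are free. I'll lift it to the final height.

Run:
```python
from h import *
p0=np.load("p0.npy"); O=ori(.252+np.pi+1.35)
print(movel(p0+[0,0,12],O,rate=20,stop_force=6)); st("12")
print(movel(p0+[0,0,37],O,rate=30,stop_force=6)); dwell(.4); s=st("end"); print(s["eef_rot"].round(3).tolist())
im=read_camera("scene"); save("s9",im[180:350,150:400],3); im=read_camera("wrist"); save("w9",im)
```

```text
False
12 t 17.87 tcp [583.5 -62.5  95.5] ch [ 3.8  0.8 95.5] F [-0.6 -0.3 -0.8] M [ 0.07  0.01 -0.02] gap 60.9
False
end t 19.25 tcp [583.4 -62.6 120.3] ch [  3.7   0.7 120.3] F [-0.7  0.2 -0.6] M [-0.   -0.   -0.04] gap 60.2
[[-0.0, 0.031, -1.0], [-0.0, -1.0, -0.031], [-1.0, 0.0, 0.0]]
```

View pics/s9.png

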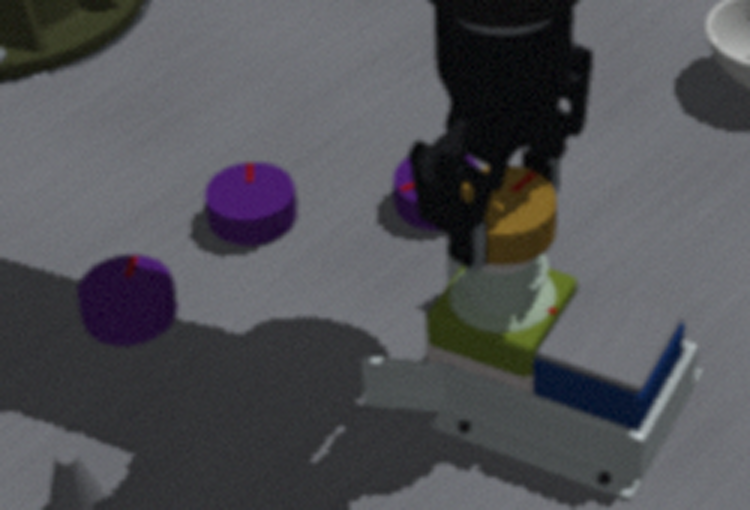

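View pics/w9.png

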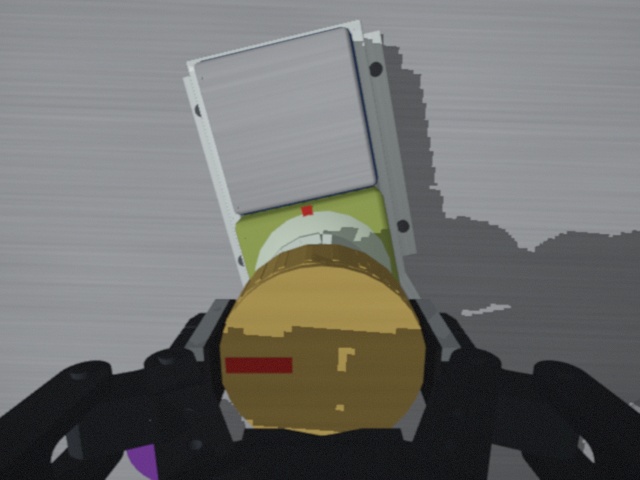

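The cap is held level with its underside about 19 mm above the mouth. The jar is still flush against the tin, with no gap at row ≈200 in the wrist view, and nothing else has moved. Handing in.

Run:
```python
from h import *
st("pre"); sign_off()
```

```text
pre t 19.35 tcp [583.4 -62.5 120.4] ch [  3.8   0.7 120.4] F [0.1 0.6 0.1] M [-0.02 -0.01 -0.02] gap 60.3
the job is handed in; nothing more can be done
```

I slid the jar into the channel until it stopped flush against the tin, unscrewed the gold cap and handed the job in at 19.4 s, holding the cap above the mouth. The sign-off reports no verdict.

- **Sliding in:** I gripped the cap, regripped at 90° to centre it, turned the jar 0.17 rad into line and slid it in by the cap. The 8 N contact stop tripped at the tin.
- **Unscrewing:** I turned the cap 1.35 rad anticlockwise, letting it rise with the thread. It then came off with no sign of thread load.
- **Last checks:** The gripper was level, the finger gap 60 mm on the cap and the outside forces under 1 N. The underside should be about 19 mm above the mouth; I worked this out from the arm's lift, not from a picture. The pictures showed the jar flush and square; the tin and everything else in those final views looked unmoved. The brush was outside them, and I did not measure the bowl or nozzle again.
- **Disagreements:**
  - The cameras disagreed on sideways position by 1 to 2 mm. I corrected for this from the gripped cap.
  - The jar stopped 3.5 mm beyond my estimate of its place along the channel, or about 2.6 mm going by the second wrist view. That is close to the stated 2 mm plus calibration error, and no gap to the tin was visible.

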